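Fetch the hidden specimen for weighing

ROBOT

A 6-joint arm with a two-finger parallel gripper is mounted at the origin on the work surface. World frame = base frame: x ahead of the robot, y to its left, z up, the work surface at z = 0. Lengths are in mm, angles in rad, forces in N, time in s.
With the tool pointing down it reaches from about 275 to 750 mm from the base axis. Payload 10.2 kg.
Tool frame: the origin (TCP) lies on the front face of the gripper's body, between the roots of the fingers; the fingertips stand 73 mm ahead of it and the grasp point (between the pads) lies 54 mm ahead of it; z points along the fingers, y is the line along which they close (so a half turn about z gives the same grasp; the last joint's range is limited). The gripper opens to 85 mm and grips with 20 to 120 N. Pads are 22 mm wide; open, the fingers measure 114 mm over their backs; the gripper's body (76 mm by 85 mm) begins 54 mm behind the grasp point. The pads swing forward as they close: fully open they stand 13 mm farther back than shut.
Start: joints at [1.006, 0.313, 1.498, -0, 1.331, -0.223], TCP at [175.984, 494.632, 303.894] pointing down, gripper open.
Joint ranges: [-2.94, 2.94], [-0.97, 2.17], [0.19, 2.56], [-1.23, 4.37], [0.02, 3.11], [-2.88, 2.88]. Speed limits (rad/s): [2.39, 2.39, 3.01, 3.14, 3.14, 3.14].

INTERFACE

Orientations are given as a unit quaternion [w, x, y, z].
In Python, from rig import * gives the robot as it stands.
- The arm moves only by the tool step_arm, never from a script. Its argument "plan" is a list of rows, each an object with "offset": the shift along the tool's x, y, z in cm, a list of three; "rot": the turn, a rotation vector about the tool's x, y, z in degrees, a list of three; "gripper": the finger opening in cm, from 0 to 8.54. In form: [{"offset": [x, y, z], "rot": [wx, wy, wz], "gripper": gripper}, ...]. A call has 1 to 12 rows; each row is the pose to reach, as a shift and turn from the pose commanded when the call began, along the tool's axes at that moment; what a row does not reach only later rows make up. A row lasts 1/10 s, in which the tool goes at most 50 mm and 8.59 degrees, less where a joint would pass 70% of its speed; a pose out of reach is approached as far as the arm can. A call with a gripper value outside its range is refused whole. The fingers move at their own pace and stop on an object; "squeeze" is the grip in N (left out, the last holds). Time passes only in rows, so rows that repeat a pose let the fingers close. It gives the time, the measured TCP pose, the force, the opening and the grip force at its end, in the units of the state.
- sense(): the state, without advancing time (a new reading comes with each control period).
- capture(name): name is "scene" or "top"; returns a dict with "color" (400x640x3 uint8, red, green, blue), "depth" (400x640 float32, mm along the optical axis (not along the pixel's ray), 0 where there is no reading), "vertical_fov" (degrees; the focal length in pixels is half the picture's height over the tangent of half this angle, whatever the lens; pixels are square), "cx", "cy" (the principal point, pixels), "rvec" (rotation vector, rad) and "tvec" (3), from world to camera coordinates, as OpenCV has them. Camera axes: x right, y down, z forward; pixel columns grow to the right and rows downward; lengths in mm; the calibration is good to about 2 mm. A picture is of the moment at which its call begins.
- finish_job(): hands the job in; it is judged then, once.
The state is a dict: "time_s": time; "joints": joint angles; "dq": joint speeds; "tau": joint torques, N m; "eef_pos": TCP position; "ee_rot": TCP orientation; "force": force on the tool from outside, world axes, zero at the start; "wrist_torque": the same for the moment, N m; "grip_width": opening from 0.0 (shut) to 1.0 (fully open); "grip_force": force on a finger pad.
Only numpy, scipy, OpenCV 4.12 (cv2) and the standard library are available. Lean on these libraries where they do the work, as an engineer would, in place of code of your own. Each camera call takes 0.05 s, during which the arm holds its last target. There are 200 camera calls.

TASK

Stand the three tall containers (bottle, jar, carton) from the grey stand in the empty steel tray, one by one, then fetch the round black specimen they hem in and set it face up in the middle of the balance pan. With the specimen on the pan, put every container back upright on the very spot of the stand where it stood at the start. Tip nothing over, and leave the steel block, the brass collar and the glass stopper where they are.

Things in the scene. Friction and masses are not known exactly. Their poses are not given: they have to be found in the camera images.
- bottle: white plastic round bottle, upright: body 50 mm across up to 58 mm height, a sloping shoulder, then from 69 mm height a straight cap 38 mm across; 112 mm tall; about 0.2 kg. Origin at the centre of its underside, z up its axis. It starts on one of the stand's three container spots.
- jar: amber glass round jar, upright: body 54 mm across up to 78 mm height, then a black lid 55 mm across; 100 mm tall; about 0.24 kg. Origin at the centre of its underside, z up. It starts on one of the stand's three container spots.
- carton: square brown cardboard carton with a paper band, upright, rigid: 46 x 46 mm, 104 mm tall; about 0.15 kg. Origin at the centre of its underside, x and y square to its sides, z up. It starts on one of the stand's three container spots, its sides within 0.1 rad of square to the stand.
- specimen: mounted metal specimen: black resin disc 40 mm across, 24 mm tall, with a 22 mm steel face on top; about 0.07 kg. Origin at the centre of its underside, z up through the face. It starts on the stand, hemmed in by the three containers.
- stand: fixed grey slab, top at z = 0.008, from x = -0.105 to 0.060 and 235 mm wide in y, with white printed spots, and a lip at its far edge (6 mm thick, top at z = 0.025). Origin at the underside below the specimen's spot. Container spots at (0, 0.064), (0, -0.064), (-0.064, 0) in its axes, the specimen's at (0, 0); things start within 5 mm of their spots.
- tray: fixed shallow steel tray, the side area, empty at the start: 260 mm (x) by 140 mm (y) outside, 4 mm floor and walls, 16 mm tall. Origin at the centre of its underside; inner floor at z = 0.004. Left or right of the stand, the balance on the other side. Any place inside will do; a row along its x leaves room for the fingers.
- pan (a point): centre of the top of the balance's round flat steel pan, 116 mm across, 78 mm above the bench, z up. The balance is a fixed white box 240 mm (x) by 170 mm (y), 64 mm tall, whose centre lies 30 mm to -x of the pan's in this frame; its display is on the -x side.
- block: bystander: square steel hardness block 36 x 36 x 12 mm lying near a front corner of the stand. Origin at the centre of its underside. Leave it.
- collar: bystander: brass ring 34 mm across, 14 mm tall, lying near a front corner of the stand. Origin at the centre of its underside. Leave it.
- stopper: bystander: clear glass stopper, 52 mm wide foot, 45 mm tall, standing on the bench between robot and stand. Origin at the centre of its underside. Leave it.
Not all that is in view belongs to the job. What is shaped like the carton but red is not meant.

How it is judged:
By the outcome, as a careful person would: the job done as asked, in the order asked, and still so for the second after the job is handed in, with the robot touching nothing.
It also fails if it takes over 128 s, if anything falls off the work surface, if the arm or the gripper's body presses on something with over 40 N, if the wrist force passes 120 N, or if a joint passes its speed limit or range.

## Working session

There is one attempt and no reset: what is moved stays moved. The work goes in short steps, Python scripts to look and compute and a tool call to move; the robot and the scene stay as the last step left them, time stands still between calls to the robot, and variables do not carry over. Pictures are saved under pics/ and viewed, at most 14 in all, crops included, and the job is handed in when it is done.

Besides the shell and the picture viewer there is one more tool, called after ">>>" as a command line: name --argument value ..., lists and objects as JSON in quotes. step_arm: Moves the arm, as the interface text tells. Its arguments: {"type":"object","properties":{"plan":{"type":"array"},"squeeze":{"type":"number"}},"required":["plan"]}

```bash
mkdir -p pics; ls; cat > h.py <<'E'
from rig import *
import numpy as np, cv2
from scipy.spatial.transform import Rotation as R
def save(c,n,crop=None,scale=1):
    im=c["color"][:,:,::-1]
    if crop: im=im[crop[1]:crop[3],crop[0]:crop[2]]
    cv2.imwrite("pics/"+n,cv2.resize(im,None,fx=scale,fy=scale,interpolation=cv2.INTER_CUBIC))
def cloud(c):
    d=c["depth"].astype(float);h,w=d.shape
    f=h/2/np.tan(np.radians(c["vertical_fov"])/2)
    v,u=np.mgrid[:h,:w]
    p=np.stack([(u-c["cx"])/f*d,(v-c["cy"])/f*d,d],-1)
    M=R.from_rotvec(np.ravel(c["rvec"])).as_matrix()
    P=(p-np.ravel(c["tvec"]))@M
    P[d<=0]=np.nan
    return P
E
python3 - <<'E'
from h import *
s=sense();print(s)
for n in("scene","top"):
    c=capture(n);save(c,n+"1.png",scale=1.25);P=cloud(c);np.savez(n+"1.npz",P=P,color=c["color"])
    print(n,c["vertical_fov"],c["cx"],c["cy"],c["rvec"],c["tvec"],np.isnan(P).mean())
E
```

```text
pics
{'time_s': 0.0, 'joints': array([ 1.00556455e+00,  3.13422254e-01,  1.49850308e+00,  3.28718046e-05,
        1.33100503e+00, -2.23397590e-01]), 'dq': array([ 5.80597028e-05,  1.32778716e-03, -1.59665958e-04, -1.53374455e-03,
       -7.93406407e-05, -8.39842453e-04]), 'tau': array([ 5.19761215e-04, -4.12272584e+01, -2.59742635e+01, -2.00844247e-04,
        4.17146759e-03, -1.29370724e-05]), 'eef_pos': array([175.88962507, 494.4597796 , 303.32437309]), 'ee_rot': array([-2.71696297e-04,  1.70089972e-01,  9.85428310e-01, -6.11395805e-04]), 'force': array([-0.40962056, -0.29970257,  0.62583503]), 'wrist_torque': array([-0.0121585 , -0.0082059 ,  0.00191538]), 'grip_force': 0.0, 'grip_width': 0.997160486909068}
scene 43.65262985333182 318.4477285267403 203.79562451892363 [ 1.47231525  1.97279859 -0.92979924] [ 156.335127   -272.7558584  1582.47265914] 0.00398046875
top 55.653375069708204 323.09738717812536 201.38644167261876 [ 2.10693123 -2.11236621  0.18968143] [ 12.38186374 607.12507146 761.54704907] 0.0038359375
```

View pics/scene1.png

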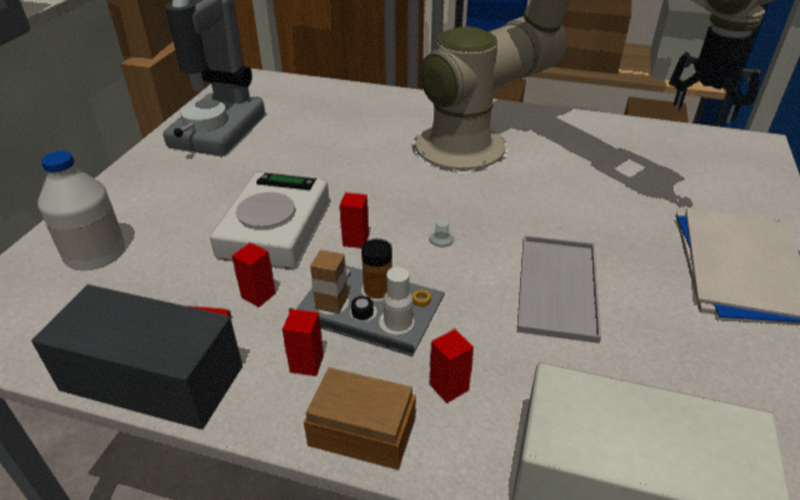

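View pics/top1.png

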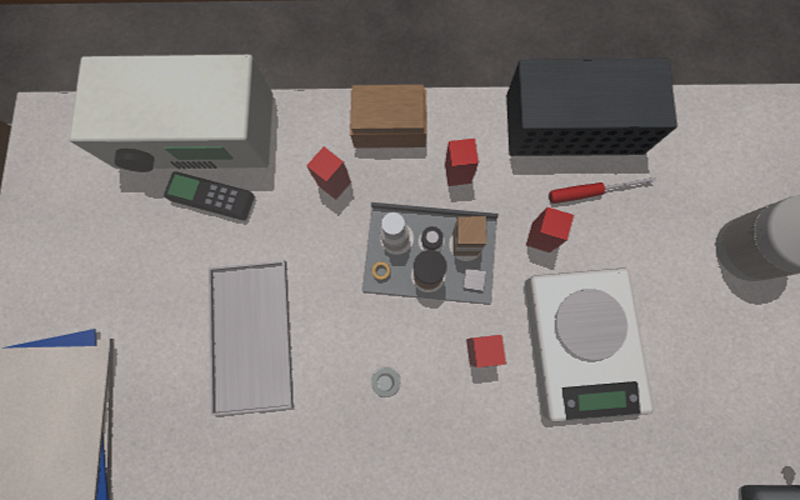

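Scene: stand in the middle (top view, 640-px scale: bottle about (315,180), jar (343,215), carton (376,185), specimen (345,190)); tray to the left (201,270), balance to the right (473,260). Could be mistaken: four red boxes (262,130), (370,125), (440,182), (390,280) are not the carton; the brass ring (305,216) and black jar lid (343,215) are not the specimen. I choose the brown carton (376,185) and the black disc with the steel face (345,190).

```bash
cat > m.py <<'E'
from h import *
D=np.load("top1.npz");P=D["P"];C=D["color"].astype(int)
im=C[:,:,::-1].astype(np.uint8)[150:250,280:405]
cv2.imwrite("pics/stand.png",cv2.resize(im,None,fx=6,fy=6,interpolation=cv2.INTER_CUBIC))
v,u=np.mgrid[:400,:640]
def box(u0,v0,u1,v1,z0,z1): return (u>=u0)&(u<u1)&(v>=v0)&(v<v1)&(P[...,2]>z0)&(P[...,2]<z1)
def rep(n,m):
    q=P[m][:,:2].astype(np.float32); z=np.median(P[m][:,2])
    c,r=cv2.minEnclosingCircle(q); rect=cv2.minAreaRect(q)
    print(n,len(q),"z%.1f"%z,"mean",q.mean(0).round(1),"circ",np.round(c,1),round(r,1),"rect",np.round(rect[0],1),np.round(rect[1],1),round(rect[2],1))
rep("bottle",box(295,160,330,205,114,130))
rep("jar",box(325,195,362,240,102,120))
rep("carton",box(360,165,395,210,106,125))
rep("spec",box(330,175,360,205,27,40))
rep("lip",box(285,155,405,180,20,29))
rep("stand",box(285,155,405,250,3,13))
rep("tray",box(160,200,240,340,10,22))
rep("trayfloor",box(160,200,240,340,-2,8)&box(173,218,230,325,-50,50))
rep("pan",box(430,220,510,300,74,90))
rep("bal",box(415,205,530,345,58,71))
rep("block",box(368,210,392,238,14,30))
rep("collar",box(290,205,318,228,15,30))
rep("stopper",box(290,285,325,325,10,60))
for n,b in dict(r1=(245,115,285,160),r2=(350,105,390,150),r3=(420,160,465,205),r4=(370,260,410,305)).items():
    m=box(*b,8,200)&(C[...,0]>C[...,1]+60); zt=np.nanpercentile(P[m][:,2],98); rep(n,m&(P[...,2]>zt-6))
rep("wood",box(270,60,345,120,10,300));rep("devgrey",box(50,40,220,150,10,300));rep("black",box(400,40,545,130,10,300))
E
python3 m.py
```

```text
bottle 267 z120.3 mean [642.3  27.3] circ [642.6  27.6] 18.7 rect [642.7  27.2] [36.  34.8] 0.7
jar 569 z108.3 mean [573.6 -32.3] circ [574.1 -32.6] 27.6 rect [574.  -32.4] [52.7 53.8] 89.7
carton 521 z112.3 mean [ 632.5 -101.1] circ [ 632.9 -101.4] 31.7 rect [ 633.  -101.2] [46.2 46.4] 0.3
spec 242 z32.6 mean [639.9 -39.9] circ [640.4 -39.9] 20.0 rect [639.8 -39.9] [38.4 38.8] 78.0
lip 329 z24.9 mean [693.7 -44.4] circ [694.7 -44.5] 116.7 rect [694.2 -44.4] [233.5   8. ] 84.2
stand 4487 z8.4 mean [605.6 -31.3] circ [624.9 -37.1] 172.8 rect [619.6 -38.4] [282.3 222.5] 89.9
tray 920 z15.6 mean [463.  291.1] circ [465.8 287.7] 146.7 rect [466.1 288.4] [260.6 141.9] 5.6
trayfloor 5922 z4.1 mean [459.6 288.1] circ [463.3 289.5] 136.7 rect [463.2 288.4] [241.4 131.3] 2.7
pan 2560 z78.5 mean [ 482.1 -296.2] circ [ 482.1 -296.9] 58.7 rect [ 482.9 -296.4] [114.1 115.5] 3.5
bal 6448 z64.4 mean [ 442.3 -294.7] circ [ 452.7 -298.2] 142.5 rect [ 452.9 -298.1] [239.1 169.3] 4.6
block 259 z20.5 mean [ 564.2 -115. ] circ [ 564. -115.] 24.0 rect [ 564.4 -115.2] [36. 36.] 79.8
collar 122 z22.1 mean [
[... 152 characters left out ...]
[44.6 47.9] 36.3
r1 417 z104.4 mean [752.5 145.6] circ [753.3 144.6] 30.2 rect [752.7 145.4] [46. 45.] 51.4
r2 420 z104.4 mean [772.1 -91. ] circ [772.4 -90.7] 30.3 rect [772.6 -91.3] [46.  44.9] 6.0
r3 463 z104.6 mean [ 645.4 -241.8] circ [ 645.4 -241.6] 30.7 rect [ 645.4 -242.2] [45.1 45.7] 72.1
r4 530 z104.3 mean [ 439.6 -123.4] circ [ 439.8 -123.5] 30.7 rect [ 439.8 -123.4] [45.2 44.8] 6.2
wood 2929 z79.7 mean [858.5  38.8] circ [871.1  39.4] 82.7 rect [870.7  39.4] [140.   92.4] 89.9
devgrey 14009 z139.4 mean [838.6 403.9] circ [859.9 418.7] 167.6 rect [839.4 418.4] [300.6 202.1] 89.7
black 9691 z120.0 mean [ 854. -312.] circ [ 870.5 -320. ] 144.1 rect [ 870.  -320.6] [262.2 132.7] 89.8
```

View pics/stand.png

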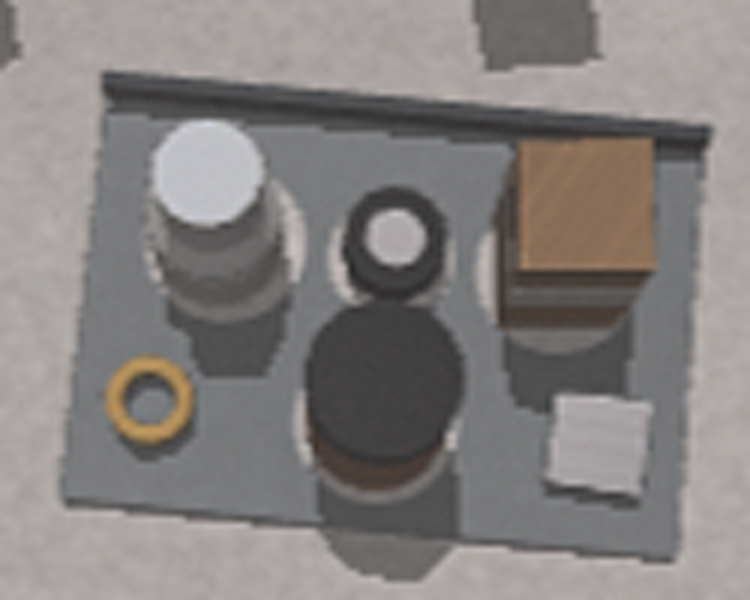

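The crop confirms it: bottle, jar and brown carton sit around the black disc with the steel face at crop (395,240), with collar (150,400) and block (600,445) to the sides. Moving over the bottle.

>>> step_arm --plan '[{"offset": [-4, -1.9, 0.1], "rot": [0, 0, -5], "gripper": 8.5}, {"offset": [-8.5, -4, 0.2], "rot": [0, 0, -10], "gripper": 8.5}, {"offset": [-13, -6.2, 0.3], "rot": [0, 0, -15], "gripper": 8.5}, {"offset": [-17.5, -8.3, 0.4], "rot": [0, 0, -19.6], "gripper": 8.5}, {"offset": [-22, -10.5, 0.5], "rot": [0, 0, -19.6], "gripper": 8.5}, {"offset": [-26.5, -12.6, 0.6], "rot": [0, 0, -19.6], "gripper": 8.5}, {"offset": [-31, -14.7, 0.7], "rot": [0, 0, -19.6], "gripper": 8.5}, {"offset": [-35.5, -16.9, 0.8], "rot": [0, 0, -19.6], "gripper": 8.5}, {"offset": [-40, -19, 0.9], "rot": [0, 0, -19.6], "gripper": 8.5}, {"offset": [-44.5, -21.2, 1], "rot": [0, 0, -19.6], "gripper": 8.5}, {"offset": [-49, -23.3, 1.1], "rot": [0, 0, -19.6], "gripper": 8.5}, {"offset": [-53, -25.2, 1.3], "rot": [0, 0, -19.6], "gripper": 8.5}]' --squeeze 40

```text
time_s: 1.3
eef_pos: [592.2, 77.5, 290.5]
ee_rot: [-0.0, 0.0, 1.0, 0.0]
force: [0.7, 0.7, 1.1]
grip_width: 0.994
grip_force: 0.0
```

>>> step_arm --plan '[{"offset": [-3, -3, 0], "rot": [0, 0, 0], "gripper": 8.5}, {"offset": [-5.1, -5, 0.5], "rot": [0, 0, 0], "gripper": 8.5}, {"offset": [-5.1, -5, 3], "rot": [0, 0, 0], "gripper": 8.5}, {"offset": [-5.1, -5, 5], "rot": [0, 0, 0], "gripper": 8.5}, {"offset": [-5.1, -5, 5], "rot": [0, 0, 0], "gripper": 8.5}]'

```text
time_s: 1.8
eef_pos: [641.0, 29.5, 237.5]
ee_rot: [-0.003, 0.0, 1.0, 0.0]
force: [-0.3, -0.2, 0.9]
grip_width: 1.0
grip_force: 0.0
```

```bash
python3 - <<'E'
from h import *
s=sense();print(s["eef_pos"],s["ee_rot"],s["joints"])
c=capture("scene");save(c,"s2.png",(230,90,400,300),3)
E
```

```text
[640.98867456  29.45699855 237.54221767] [-3.16473570e-03  4.96174783e-05  9.99994900e-01  4.26108653e-04] [-1.36326715e-01  6.25501968e-01  1.19724878e+00 -1.60602764e-05
  1.32522848e+00 -1.70701985e+00]
```

>>> step_arm --plan '[{"offset": [-0.2, -0.2, 3], "rot": [0, 0, 0], "gripper": 8.5}, {"offset": [-0.2, -0.2, 6], "rot": [0, 0, 0], "gripper": 8.5}, {"offset": [-0.2, -0.2, 8], "rot": [0, 0, 0], "gripper": 8.5}, {"offset": [-0.2, -0.2, 8.9], "rot": [0, 0, 0], "gripper": 8.5}, {"offset": [-0.2, -0.2, 8.9], "rot": [0, 0, 0], "gripper": 6}, {"offset": [-0.2, -0.2, 8.9], "rot": [0, 0, 0], "gripper": 4.5}, {"offset": [-0.2, -0.2, 8.9], "rot": [0, 0, 0], "gripper": 3}, {"offset": [-0.2, -0.2, 8.9], "rot": [0, 0, 0], "gripper": 3}, {"offset": [-0.2, -0.2, 8.9], "rot": [0, 0, 0], "gripper": 3}, {"offset": [-0.2, -0.2, 8.9], "rot": [0, 0, 0], "gripper": 3}]'

```text
time_s: 2.85
eef_pos: [644.4, 27.6, 153.5]
ee_rot: [0.001, -0.0, 1.0, -0.0]
force: [-0.6, 0.6, 6.7]
grip_width: 0.43
grip_force: 39.7
```

>>> step_arm --plan '[{"offset": [0, 0, -1], "rot": [0, 0, 0], "gripper": 3}, {"offset": [0, 0, -4], "rot": [0, 0, 0], "gripper": 3}, {"offset": [0, 0, -7.5], "rot": [0, 0, 0], "gripper": 3}, {"offset": [0, 0.5, -10], "rot": [0, 0, 0], "gripper": 3}, {"offset": [1, 3, -11], "rot": [0, 0, 0], "gripper": 3}, {"offset": [2.5, 6.5, -11], "rot": [0, 0, 0], "gripper": 3}, {"offset": [4, 10, -11], "rot": [0, 0, 0], "gripper": 3}, {"offset": [5.5, 14, -11], "rot": [0, 0, 0], "gripper": 3}, {"offset": [7, 18, -11], "rot": [0, 0, 0], "gripper": 3}, {"offset": [8.5, 22, -11], "rot": [0, 0, 0], "gripper": 3}, {"offset": [9.5, 25, -11], "rot": [0, 0, 0], "gripper": 3}, {"offset": [10, 26.8, -10.5], "rot": [0, 0, 0], "gripper": 3}]'

```text
time_s: 4.05
eef_pos: [542.7, 297.9, 258.2]
ee_rot: [0.001, -0.001, 1.0, 0.0]
force: [0.4, -1.0, -0.8]
grip_width: 0.433
grip_force: 40.4
```

>>> step_arm --plan '[{"offset": [0, 0, 2.5], "rot": [0, 0, 0], "gripper": 3}, {"offset": [0, 0, 6], "rot": [0, 0, 0], "gripper": 3}, {"offset": [0, 0, 9], "rot": [0, 0, 0], "gripper": 3}, {"offset": [0, 0, 10.3], "rot": [0, 0, 0], "gripper": 3}, {"offset": [0, 0, 10.7], "rot": [0, 0, 0], "gripper": 3}, {"offset": [0, 0, 10.8], "rot": [0, 0, 0], "gripper": 3}, {"offset": [0, 0, 10.8], "rot": [0, 0, 0], "gripper": 3}]'

```text
time_s: 4.75
eef_pos: [544.4, 295.7, 150.3]
ee_rot: [0.001, -0.0, 1.0, 0.0]
force: [-0.4, 0.8, -1.9]
grip_width: 0.438
grip_force: 40.4
```

>>> step_arm --plan '[{"offset": [0, 0, 0.05], "rot": [0, 0, 0], "gripper": 3}, {"offset": [0, 0, 0.1], "rot": [0, 0, 0], "gripper": 3}, {"offset": [0, 0, 0.1], "rot": [0, 0, 0], "gripper": 3}]'

```text
time_s: 5.05
eef_pos: [544.3, 295.8, 149.5]
ee_rot: [0.001, -0.0, 1.0, 0.0]
force: [-0.4, -0.1, 6.0]
grip_width: 0.437
grip_force: 41.2
```

>>> step_arm --plan '[{"offset": [0, 0, 0], "rot": [0, 0, 0], "gripper": 5}, {"offset": [0, 0, 0], "rot": [0, 0, 0], "gripper": 6.5}, {"offset": [0, 0, 0], "rot": [0, 0, 0], "gripper": 8.5}, {"offset": [0, 0, -2], "rot": [0, 0, 0], "gripper": 8.5}, {"offset": [0, 0, -6], "rot": [0, 0, 0], "gripper": 8.5}, {"offset": [0, -2, -9], "rot": [0, 0, 0], "gripper": 8.5}, {"offset": [-0.5, -6, -10], "rot": [0, 0, 0], "gripper": 8.5}, {"offset": [-1, -11, -10], "rot": [0, 0, 0], "gripper": 8.5}, {"offset": [-1.5, -16, -10], "rot": [0, 0, 0], "gripper": 8.5}, {"offset": [-2, -21, -10], "rot": [0, 0, 0], "gripper": 8.5}, {"offset": [-2.5, -26, -10], "rot": [0, 0, 0], "gripper": 8.5}, {"offset": [-3, -30, -10], "rot": [0, 0, 0], "gripper": 8.5}]'

```text
time_s: 6.25
eef_pos: [573.8, -7.0, 248.0]
ee_rot: [0.0, 0.0, 1.0, -0.0]
force: [1.1, 1.0, -0.1]
grip_width: 0.995
grip_force: 0.0
```

```bash
python3 - <<'E'
from h import *
c=capture("scene");save(c,"s3.png",(200,100,500,290),2.6)
E
```

```text
(no output)
```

View pics/s3.png

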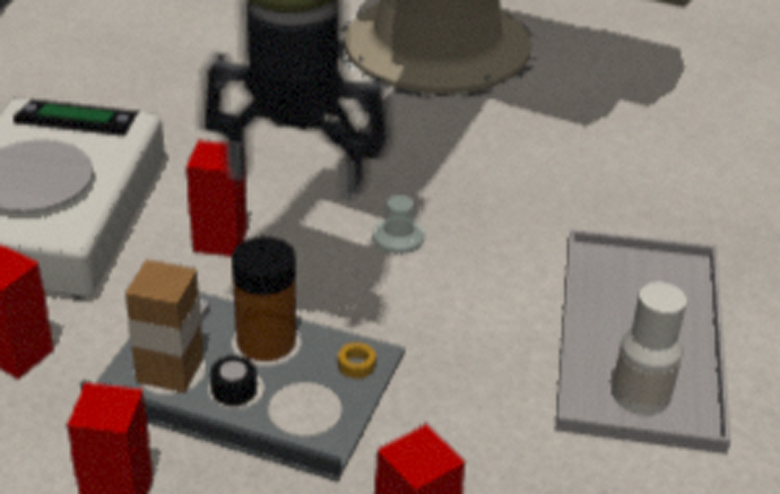

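Bottle stands upright in the tray at crop (645,345); its spot is empty. On to the jar.

>>> step_arm --plan '[{"offset": [0, -2.8, 0], "rot": [0, 0, 0], "gripper": 8.5}, {"offset": [0, -2.8, 0], "rot": [0, 0, 0], "gripper": 8.5}, {"offset": [0, -2.8, 3], "rot": [0, 0, 0], "gripper": 8.5}, {"offset": [0, -2.8, 6.5], "rot": [0, 0, 0], "gripper": 8.5}, {"offset": [0, -2.8, 9], "rot": [0, 0, 0], "gripper": 8.5}, {"offset": [0, -2.8, 10.1], "rot": [0, 0, 0], "gripper": 8.5}, {"offset": [0, -2.8, 10.1], "rot": [0, 0, 0], "gripper": 7}, {"offset": [0, -2.8, 10.1], "rot": [0, 0, 0], "gripper": 5.5}, {"offset": [0, -2.8, 10.1], "rot": [0, 0, 0], "gripper": 4.5}, {"offset": [0, -2.8, 10.1], "rot": [0, 0, 0], "gripper": 4.5}, {"offset": [0, -2.8, 10.1], "rot": [0, 0, 0], "gripper": 4.5}, {"offset": [0, -2.8, 10.1], "rot": [0, 0, 0], "gripper": 4.5}]'

```text
time_s: 7.5
eef_pos: [574.6, -32.4, 148.5]
ee_rot: [0.002, -0.0, 1.0, -0.0]
force: [0.2, 2.1, 6.6]
grip_width: 0.632
grip_force: 42.8
```

>>> step_arm --plan '[{"offset": [0, 0, -1], "rot": [0, 0, 0], "gripper": 4.5}, {"offset": [0, 0, -4], "rot": [0, 0, 0], "gripper": 4.5}, {"offset": [0, 0, -8], "rot": [0, 0, 0], "gripper": 4.5}, {"offset": [0, 0.5, -11.5], "rot": [0, 0, 0], "gripper": 4.5}, {"offset": [1, 3, -13], "rot": [0, 0, 0], "gripper": 4.5}, {"offset": [2.5, 7, -13], "rot": [0, 0, 0], "gripper": 4.5}, {"offset": [4, 11.5, -13], "rot": [0, 0, 0], "gripper": 4.5}, {"offset": [5.5, 16, -13], "rot": [0, 0, 0], "gripper": 4.5}, {"offset": [7, 20.5, -13], "rot": [0, 0, 0], "gripper": 4.5}, {"offset": [8.5, 25, -13], "rot": [0, 0, 0], "gripper": 4.5}, {"offset": [10, 29, -13], "rot": [0, 0, 0], "gripper": 4.5}, {"offset": [10.8, 32, -12.5], "rot": [0, 0, 0], "gripper": 4.5}]'

```text
time_s: 8.7
eef_pos: [464.4, 289.7, 273.0]
ee_rot: [0.0, -0.001, 1.0, 0.0]
force: [-0.7, -1.3, -2.2]
grip_width: 0.633
grip_force: 43.0
```

>>> step_arm --plan '[{"offset": [0, 0, 1], "rot": [0, 0, 0], "gripper": 4.5}, {"offset": [0, 0, 4], "rot": [0, 0, 0], "gripper": 4.5}, {"offset": [0, 0, 8], "rot": [0, 0, 0], "gripper": 4.5}, {"offset": [0, 0, 11], "rot": [0, 0, 0], "gripper": 4.5}, {"offset": [0, 0, 12.4], "rot": [0, 0, 0], "gripper": 4.5}, {"offset": [0, 0, 12.8], "rot": [0, 0, 0], "gripper": 4.5}, {"offset": [0, 0, 12.9], "rot": [0, 0, 0], "gripper": 4.5}, {"offset": [0, 0, 12.9], "rot": [0, 0, 0], "gripper": 4.5}, {"offset": [0, 0, 12.9], "rot": [0, 0, 0], "gripper": 4.5}]'

```text
time_s: 9.6
eef_pos: [465.9, 286.5, 144.2]
ee_rot: [-0.0, 0.0, 1.0, -0.001]
force: [-5.0, -4.6, 7.5]
grip_width: 0.633
grip_force: 44.8
```

>>> step_arm --plan '[{"offset": [0, 0, 0], "rot": [0, 0, 0], "gripper": 6}, {"offset": [0, 0, 0], "rot": [0, 0, 0], "gripper": 7}, {"offset": [0, 0, 0], "rot": [0, 0, 0], "gripper": 8.5}, {"offset": [0, 0, -2], "rot": [0, 0, 0], "gripper": 8.5}, {"offset": [0, 0, -6], "rot": [0, 0, 0], "gripper": 8.5}, {"offset": [0, 0, -10], "rot": [0, 0, 0], "gripper": 8.5}, {"offset": [-1.5, -4, -10.5], "rot": [0, 0, 0], "gripper": 8.5}, {"offset": [-3.4, -8.5, -10.5], "rot": [0, 0, 0], "gripper": 8.5}, {"offset": [-5.4, -13, -10.5], "rot": [0, 0, 0], "gripper": 8.5}, {"offset": [-7.4, -17.5, -10.5], "rot": [0, 0, 0], "gripper": 8.5}, {"offset": [-9.4, -22, -10.5], "rot": [0, 0, 0], "gripper": 8.5}, {"offset": [-11.4, -26.5, -10.5], "rot": [0, 0, 0], "gripper": 8.5}]'

```text
time_s: 10.8
eef_pos: [580.4, 20.5, 248.1]
ee_rot: [0.0, -0.0, 1.0, 0.0]
force: [0.3, 0.5, -1.1]
grip_width: 0.996
grip_force: 0.0
```

>>> step_arm --plan '[{"offset": [-2, -4.5, 0], "rot": [0, 0, 0], "gripper": 8.5}, {"offset": [-3.8, -8.5, 0], "rot": [0, 0, 0], "gripper": 8.5}, {"offset": [-5.1, -11.5, 0], "rot": [0, 0, 0], "gripper": 8.5}, {"offset": [-5.3, -12.4, 0], "rot": [0, 0, 0], "gripper": 8.5}, {"offset": [-5.3, -12.4, 0], "rot": [0, 0, 0], "gripper": 8.5}]'

```text
time_s: 11.3
eef_pos: [632.8, -102.3, 247.5]
ee_rot: [-0.0, 0.001, 1.0, 0.0]
force: [-0.7, 1.3, 0.5]
grip_width: 0.998
grip_force: 0.0
```

```bash
python3 - <<'E'
from h import *
s=sense();print(s["eef_pos"],s["joints"])
c=capture("scene");save(c,"s4.png",(200,100,500,290),2.6)
E
```

```text
[ 632.84917715 -102.336259    247.45429447] [-3.42758038e-01  6.13932303e-01  1.19031375e+00  4.63444721e-05
  1.33794133e+00 -1.91230733e+00]
```

View pics/s4.png

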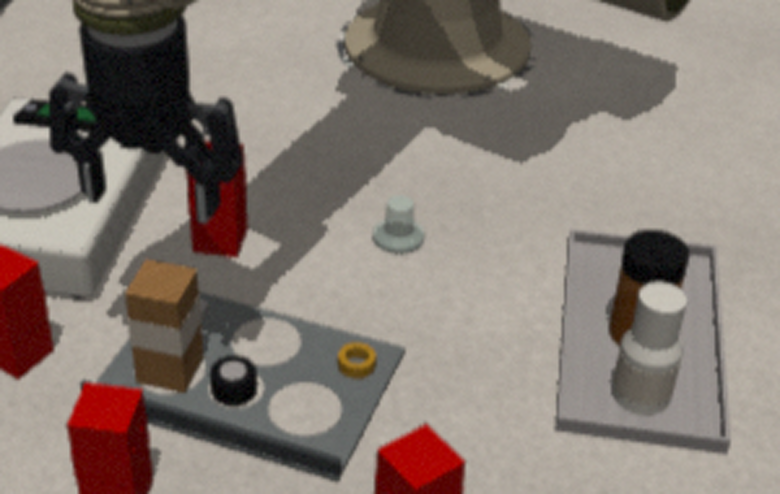

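Jar and bottle both stand in the tray (crop (650,280) and (650,345)). Now the carton at (165,325).

>>> step_arm --plan '[{"offset": [0, 0, 3], "rot": [0, 0, 0], "gripper": 8.5}, {"offset": [0, 0, 6.5], "rot": [0, 0, 0], "gripper": 8.5}, {"offset": [0, 0, 9], "rot": [0, 0, 0], "gripper": 8.5}, {"offset": [0, 0, 10.1], "rot": [0, 0, 0], "gripper": 8.5}, {"offset": [0, 0, 10.1], "rot": [0, 0, 0], "gripper": 6.5}, {"offset": [0, 0, 10.1], "rot": [0, 0, 0], "gripper": 5.2}, {"offset": [0, 0, 10.1], "rot": [0, 0, 0], "gripper": 4.6}, {"offset": [0, 0, 10.1], "rot": [0, 0, 0], "gripper": 3.5}, {"offset": [0, 0, 10.1], "rot": [0, 0, 0], "gripper": 3.5}, {"offset": [0, 0, 10.1], "rot": [0, 0, 0], "gripper": 3.5}, {"offset": [0, 0, 10.1], "rot": [0, 0, 0], "gripper": 3.5}]'

```text
time_s: 12.45
eef_pos: [633.6, -101.3, 148.8]
ee_rot: [0.002, -0.0, 1.0, -0.0]
force: [-0.3, 2.8, 6.3]
grip_width: 0.534
grip_force: 42.1
```

>>> step_arm --plan '[{"offset": [0, 0, -1], "rot": [0, 0, 0], "gripper": 3.5}, {"offset": [0, 0, -4], "rot": [0, 0, 0], "gripper": 3.5}, {"offset": [0, 0, -8], "rot": [0, 0, 0], "gripper": 3.5}, {"offset": [0.5, 1, -11], "rot": [0, 0, 0], "gripper": 3.5}, {"offset": [2, 3.5, -12], "rot": [0, 0, 0], "gripper": 3.5}, {"offset": [4.5, 7, -12], "rot": [0, 0, 0], "gripper": 3.5}, {"offset": [7, 11, -12], "rot": [0, 0, 0], "gripper": 3.5}, {"offset": [9.5, 15, -12], "rot": [0, 0, 0], "gripper": 3.5}, {"offset": [12, 19, -12], "rot": [0, 0, 0], "gripper": 3.5}, {"offset": [14.5, 23, -12], "rot": [0, 0, 0], "gripper": 3.5}, {"offset": [17, 27, -12], "rot": [0, 0, 0], "gripper": 3.5}, {"offset": [19.5, 31, -12], "rot": [0, 0, 0], "gripper": 3.5}]'

```text
time_s: 13.65
eef_pos: [436.5, 209.7, 267.6]
ee_rot: [0.0, 0.0, 1.0, 0.0]
force: [0.1, 0.9, -1.8]
grip_width: 0.537
grip_force: 41.6
```

>>> step_arm --plan '[{"offset": [2.2, 3.5, 0], "rot": [0, 0, 0], "gripper": 3.5}, {"offset": [4, 6, 0], "rot": [0, 0, 0], "gripper": 3.5}, {"offset": [5, 7.2, 0.5], "rot": [0, 0, 0], "gripper": 3.5}, {"offset": [5, 7.2, 3.5], "rot": [0, 0, 0], "gripper": 3.5}, {"offset": [5, 7.2, 7.5], "rot": [0, 0, 0], "gripper": 3.5}, {"offset": [5, 7.2, 10.5], "rot": [0, 0, 0], "gripper": 3.5}, {"offset": [5, 7.2, 11.9], "rot": [0, 0, 0], "gripper": 3.5}, {"offset": [5, 7.2, 12.3], "rot": [0, 0, 0], "gripper": 3.5}, {"offset": [5, 7.2, 12.4], "rot": [0, 0, 0], "gripper": 3.5}, {"offset": [5, 7.2, 12.4], "rot": [0, 0, 0], "gripper": 3.5}]'

```text
time_s: 14.65
eef_pos: [387.4, 280.3, 144.6]
ee_rot: [-0.001, -0.0, 1.0, -0.0]
force: [-8.1, -4.5, 15.9]
grip_width: 0.534
grip_force: 44.0
```

>>> step_arm --plan '[{"offset": [0, 0, 0], "rot": [0, 0, 0], "gripper": 5}, {"offset": [0, 0, 0], "rot": [0, 0, 0], "gripper": 6.5}, {"offset": [0, 0, 0], "rot": [0, 0, 0], "gripper": 7.5}, {"offset": [0, 0, -2], "rot": [0, 0, 0], "gripper": 7.5}, {"offset": [0, 0, -6], "rot": [0, 0, 0], "gripper": 7}, {"offset": [0, 0, -10], "rot": [0, 0, 0], "gripper": 7}, {"offset": [-2, -3, -10.5], "rot": [0, 0, 0], "gripper": 7}, {"offset": [-4.8, -6.5, -10.5], "rot": [0, 0, 0], "gripper": 7}, {"offset": [-7.6, -10, -10.5], "rot": [0, 0, 0], "gripper": 7}, {"offset": [-10.4, -13.5, -10.5], "rot": [0, 0, 0], "gripper": 7}, {"offset": [-13.2, -17, -10.5], "rot": [0, 0, 0], "gripper": 7}, {"offset": [-16, -20.5, -10.5], "rot": [0, 0, 0], "gripper": 6}]'

```text
time_s: 15.85
eef_pos: [548.8, 73.8, 248.0]
ee_rot: [0.0, -0.0, 1.0, 0.0]
force: [-0.3, -0.4, 0.5]
grip_width: 0.706
grip_force: 0.0
```

>>> step_arm --plan '[{"offset": [-2.8, -3.5, 0], "rot": [0, 0, 0], "gripper": 5.5}, {"offset": [-5.6, -7, 0], "rot": [0, 0, 0], "gripper": 5.5}, {"offset": [-8, -10, 0], "rot": [0, 0, 0], "gripper": 5.5}, {"offset": [-9.2, -11.5, 0], "rot": [0, 0, 0], "gripper": 5.5}, {"offset": [-9.2, -11.5, 4], "rot": [0, 0, 0], "gripper": 5.5}, {"offset": [-9.2, -11.5, 8], "rot": [0, 0, 0], "gripper": 5.5}, {"offset": [-9.2, -11.5, 8], "rot": [0, 0, 0], "gripper": 5.5}, {"offset": [-9.2, -11.5, 8], "rot": [0, 0, 0], "gripper": 5.5}]'

```text
time_s: 16.65
eef_pos: [640.2, -39.4, 168.9]
ee_rot: [0.0, -0.0, 1.0, -0.0]
force: [0.5, -0.7, 0.4]
grip_width: 0.647
grip_force: 0.0
```

```bash
python3 - <<'E'
from h import *
s=sense();print(s["eef_pos"],s["grip_width"])
c=capture("scene");save(c,"s5.png",(200,100,500,290),2.6)
P=cloud(c);v,u=np.mgrid[:400,:640]
E
```

```text
[640.200468   -39.44834716 168.85385172] 0.6469107434734822
```

View pics/s5.png

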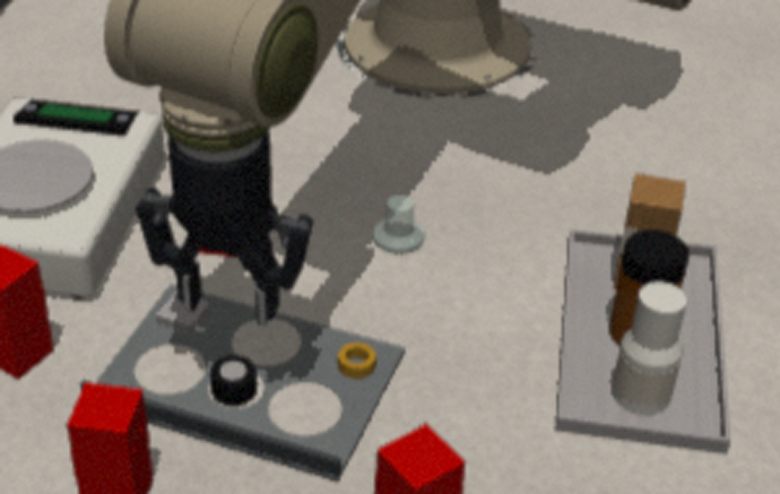

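All three stand in the tray (carton behind at (655,215)); the gripper is above the specimen at (233,378).

>>> step_arm --plan '[{"offset": [0, 0, 3], "rot": [0, 0, 0], "gripper": 5.5}, {"offset": [0, 0, 6], "rot": [0, 0, 0], "gripper": 5.5}, {"offset": [0, 0, 7.8], "rot": [0, 0, 0], "gripper": 5.5}, {"offset": [0, 0, 8.6], "rot": [0, 0, 0], "gripper": 5.5}, {"offset": [0, 0, 8.6], "rot": [0, 0, 0], "gripper": 5.5}, {"offset": [0, 0, 8.6], "rot": [0, 0, 0], "gripper": 4.5}, {"offset": [0, 0, 8.6], "rot": [0, 0, 0], "gripper": 4}, {"offset": [0, 0, 8.6], "rot": [0, 0, 0], "gripper": 3}, {"offset": [0, 0, 8.6], "rot": [0, 0, 0], "gripper": 3}, {"offset": [0, 0, 8.6], "rot": [0, 0, 0], "gripper": 3}, {"offset": [0, 0, 8.6], "rot": [0, 0, 0], "gripper": 3}]'

```text
time_s: 17.8
eef_pos: [640.7, -39.5, 83.9]
ee_rot: [0.002, -0.0, 1.0, -0.0]
force: [-1.0, 0.7, 5.2]
grip_width: 0.448
grip_force: 39.9
```

>>> step_arm --plan '[{"offset": [0, 0, -1], "rot": [0, 0, 0], "gripper": 3}, {"offset": [0, 0, -4], "rot": [0, 0, 0], "gripper": 3}, {"offset": [0, 0, -8], "rot": [0, 0, 0], "gripper": 3}, {"offset": [0, 0, -11.5], "rot": [0, 0, 0], "gripper": 3}, {"offset": [1.5, -2, -12.5], "rot": [0, 0, 0], "gripper": 3}, {"offset": [3.7, -6, -12.5], "rot": [0, 0, 0], "gripper": 3}, {"offset": [6, -10, -12.5], "rot": [0, 0, 0], "gripper": 3}, {"offset": [8.5, -14, -12.5], "rot": [0, 0, 0], "gripper": 3}, {"offset": [11, -18, -12.5], "rot": [0, 0, 0], "gripper": 3}, {"offset": [13.5, -22, -12.5], "rot": [0, 0, 0], "gripper": 3}, {"offset": [15.2, -24.9, -12.5], "rot": [0, 0, 0], "gripper": 3}, {"offset": [15.7, -25.7, -12], "rot": [0, 0, 0], "gripper": 3}]'

```text
time_s: 19.0
eef_pos: [481.6, -299.4, 203.4]
ee_rot: [0.001, 0.002, 1.0, -0.001]
force: [0.3, 0.7, -0.4]
grip_width: 0.453
grip_force: 40.4
```

>>> step_arm --plan '[{"offset": [0, 0, 1], "rot": [0, 0, 0], "gripper": 3}, {"offset": [0, 0, 3], "rot": [0, 0, 0], "gripper": 3}, {"offset": [0, 0, 4.2], "rot": [0, 0, 0], "gripper": 3}, {"offset": [0, 0, 4.6], "rot": [0, 0, 0], "gripper": 3}, {"offset": [0, 0, 4.7], "rot": [0, 0, 0], "gripper": 3}, {"offset": [0, 0, 4.7], "rot": [0, 0, 0], "gripper": 3}]'

```text
time_s: 19.6
eef_pos: [483.4, -296.2, 155.4]
ee_rot: [0.0, -0.0, 1.0, -0.0]
force: [-0.9, -0.3, -1.2]
grip_width: 0.45
grip_force: 40.4
```

```bash
python3 - <<'E'
from h import *
s=sense();print(s["eef_pos"],s["grip_width"],s["force"])
c=capture("scene");save(c,"s6.png",(150,100,330,230),4)
E
```

```text
[ 483.37536157 -296.24551592  155.36220836] 0.4501065381138876 [-0.88447286 -0.32120841 -1.23174474]
```

View pics/s6.png

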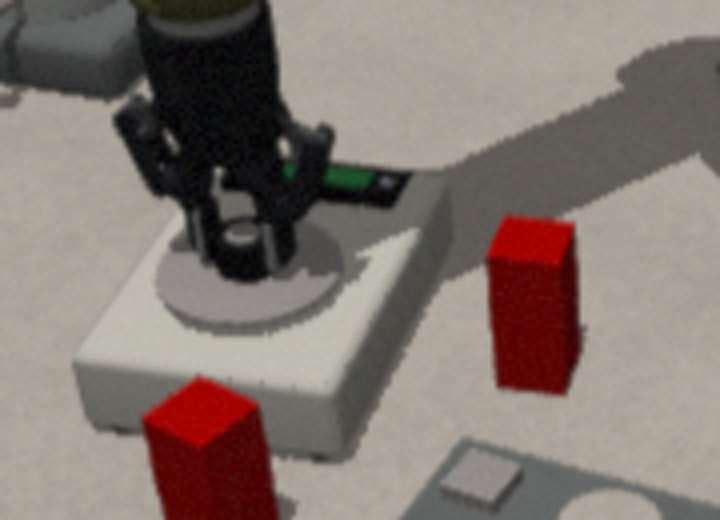

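The specimen is held face up over the pan centre at crop (243,250). Lowering the last millimetre.

>>> step_arm --plan '[{"offset": [0.08, 0, 0.05], "rot": [0, 0, 0], "gripper": 3}, {"offset": [0.08, 0, 0.1], "rot": [0, 0, 0], "gripper": 3}, {"offset": [0.08, 0, 0.12], "rot": [0, 0, 0], "gripper": 3}, {"offset": [0.08, 0, 0.12], "rot": [0, 0, 0], "gripper": 3}]'

```text
time_s: 20.05
eef_pos: [482.2, -296.6, 153.9]
ee_rot: [0.0, -0.0, 1.0, -0.0]
force: [-0.4, 0.4, 1.3]
grip_width: 0.449
grip_force: 40.5
```

>>> step_arm --plan '[{"offset": [0, 0, 0], "rot": [0, 0, 0], "gripper": 4.3}, {"offset": [0, 0, 0], "rot": [0, 0, 0], "gripper": 5}, {"offset": [0, 0, 0], "rot": [0, 0, 0], "gripper": 6}, {"offset": [0, 0, 0], "rot": [0, 0, 0], "gripper": 6}, {"offset": [0, 0, -2], "rot": [0, 0, 0], "gripper": 6}, {"offset": [0, 0, -6], "rot": [0, 0, 0], "gripper": 7}, {"offset": [0, 0, -10], "rot": [0, 0, 0], "gripper": 8.5}, {"offset": [0.3, 3, -11], "rot": [0, 0, 0], "gripper": 8.5}, {"offset": [1, 7.5, -11], "rot": [0, 0, 0], "gripper": 8.5}, {"offset": [1.8, 12, -11], "rot": [0, 0, 0], "gripper": 8.5}, {"offset": [2.6, 16.5, -11], "rot": [0, 0, 0], "gripper": 8.5}, {"offset": [3.4, 21, -11], "rot": [0, 0, 0], "gripper": 8.5}]'

```text
time_s: 21.25
eef_pos: [447.4, -84.8, 263.8]
ee_rot: [0.0, 0.0, 1.0, -0.0]
force: [1.9, 0.2, -0.3]
grip_width: 1.0
grip_force: 0.0
```

>>> step_arm --plan '[{"offset": [0.8, 4.5, 0], "rot": [0, 0, 0], "gripper": 8.5}, {"offset": [1.6, 9, 0], "rot": [0, 0, 0], "gripper": 8.5}, {"offset": [2.4, 13.5, 0], "rot": [0, 0, 0], "gripper": 8.5}, {"offset": [3.2, 18, 0], "rot": [0, 0, 0], "gripper": 8.5}, {"offset": [4, 22.5, 0], "rot": [0, 0, 0], "gripper": 8.5}, {"offset": [4.8, 27, 0], "rot": [0, 0, 0], "gripper": 8.5}, {"offset": [5.6, 31.5, 0], "rot": [0, 0, 0], "gripper": 8.5}, {"offset": [6, 35, 0], "rot": [0, 0, 0], "gripper": 8.5}, {"offset": [6, 36.7, 0], "rot": [0, 0, 0], "gripper": 8.5}, {"offset": [6, 36.7, 0], "rot": [0, 0, 0], "gripper": 8.5}, {"offset": [6, 36.7, 0], "rot": [0, 0, 0], "gripper": 8.5}]'

```text
time_s: 22.35
eef_pos: [388.0, 280.2, 263.6]
ee_rot: [-0.0, -0.0, 1.0, -0.0]
force: [0.4, 0.4, -0.1]
grip_width: 0.995
grip_force: 0.0
```

```bash
python3 - <<'E'
from h import *
s=sense();print(s["eef_pos"],s["ee_rot"],s["grip_width"],s["force"])
c=capture("top");P=cloud(c);save(c,"t7.png",(160,130,540,350),2)
v,u=np.mgrid[:400,:640]
m=(u>430)&(u<510)&(v>210)&(v<300)&(P[...,2]>95)&(P[...,2]<110)
q=P[m][:,:2].astype(np.float32);print("spec",len(q),q.mean(0),cv2.minEnclosingCircle(q),np.median(P[m][:,2]))
m=(u>430)&(u<510)&(v>210)&(v<300)&(P[...,2]>74)&(P[...,2]<85)
q=P[m][:,:2].astype(np.float32);print("pan",len(q),cv2.minEnclosingCircle(q))
E
```

```text
[387.95439186 280.1508049  263.57568573] [-9.31869379e-05 -3.83940232e-04  9.99999906e-01 -1.75906078e-04] 0.9950990603964468 [ 0.35651924  0.40103594 -0.10976288]
spec 342 [ 481.62445 -295.54193] ((482.009033203125, -296.65167236328125), 20.18515396118164) 102.36898862962546
pan 2182 ((482.3490295410156, -296.4552917480469), 58.229164123535156)
```

View pics/t7.png

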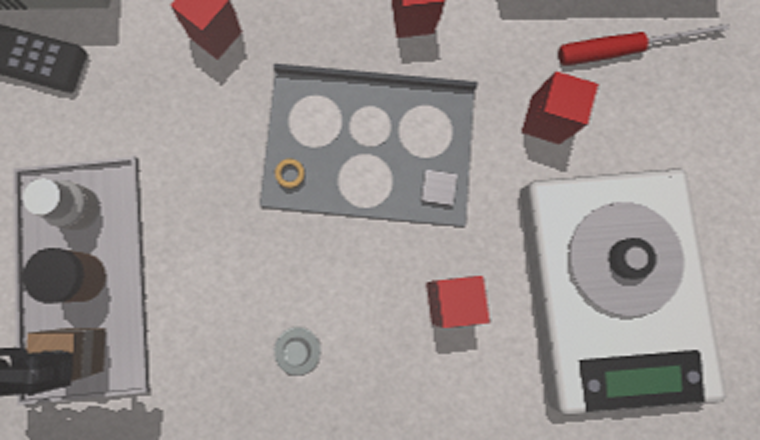

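The specimen lies face up on the pan centre (632,258), within 0.5 mm, and the stand is clear except for collar and block. Now the carton goes back.

>>> step_arm --plan '[{"offset": [0.02, 0, 3], "rot": [0, 0, 0], "gripper": 8.5}, {"offset": [0.02, 0, 7], "rot": [0, 0, 0], "gripper": 8.5}, {"offset": [0.02, 0, 10.5], "rot": [0, 0, 0], "gripper": 8.5}, {"offset": [0.02, 0, 12], "rot": [0, 0, 0], "gripper": 8.5}, {"offset": [0.02, 0, 12], "rot": [0, 0, 0], "gripper": 6.5}, {"offset": [0.02, 0, 12], "rot": [0, 0, 0], "gripper": 5.2}, {"offset": [0.02, 0, 12], "rot": [0, 0, 0], "gripper": 4.6}, {"offset": [0.02, 0, 12], "rot": [0, 0, 0], "gripper": 3.5}, {"offset": [0.02, 0, 12], "rot": [0, 0, 0], "gripper": 3.5}, {"offset": [0.02, 0, 12], "rot": [0, 0, 0], "gripper": 3.5}, {"offset": [0.02, 0, 12], "rot": [0, 0, 0], "gripper": 3.5}]'

```text
time_s: 23.5
eef_pos: [388.5, 280.5, 145.1]
ee_rot: [0.001, -0.0, 1.0, 0.0]
force: [1.1, -2.4, 7.4]
grip_width: 0.537
grip_force: 42.1
```

>>> step_arm --plan '[{"offset": [0, 0, -1], "rot": [0, 0, 0], "gripper": 3.5}, {"offset": [0, 0, -4], "rot": [0, 0, 0], "gripper": 3.5}, {"offset": [0, 0, -8], "rot": [0, 0, 0], "gripper": 3.5}, {"offset": [0, 0, -11.5], "rot": [0, 0, 0], "gripper": 3.5}, {"offset": [-1.5, -2.5, -12.5], "rot": [0, 0, 0], "gripper": 3.5}, {"offset": [-4, -6.5, -12.5], "rot": [0, 0, 0], "gripper": 3.5}, {"offset": [-6.5, -10.5, -12.5], "rot": [0, 0, 0], "gripper": 3.5}, {"offset": [-9, -14.5, -12.5], "rot": [0, 0, 0], "gripper": 3.5}, {"offset": [-11.5, -18.5, -12.5], "rot": [0, 0, 0], "gripper": 3.5}, {"offset": [-14, -22.5, -12.5], "rot": [0, 0, 0], "gripper": 3.5}, {"offset": [-16.5, -26.5, -12.5], "rot": [0, 0, 0], "gripper": 3.5}, {"offset": [-19, -30.5, -12.5], "rot": [0, 0, 0], "gripper": 3.5}]'

```text
time_s: 24.7
eef_pos: [578.4, -26.1, 269.4]
ee_rot: [0.0, -0.0, 1.0, 0.0]
force: [1.0, -0.5, -1.6]
grip_width: 0.528
grip_force: 41.8
```

>>> step_arm --plan '[{"offset": [-2.5, -3.5, 0], "rot": [0, 0, 0], "gripper": 3.5}, {"offset": [-4.5, -6.3, 0], "rot": [0, 0, 0], "gripper": 3.5}, {"offset": [-5.5, -7.7, 0.3], "rot": [0, 0, 0], "gripper": 3.5}, {"offset": [-5.5, -7.7, 3], "rot": [0, 0, 0], "gripper": 3.5}, {"offset": [-5.5, -7.7, 7], "rot": [0, 0, 0], "gripper": 3.5}, {"offset": [-5.5, -7.7, 10], "rot": [0, 0, 0], "gripper": 3.5}, {"offset": [-5.5, -7.7, 11.6], "rot": [0, 0, 0], "gripper": 3.5}, {"offset": [-5.5, -7.7, 12], "rot": [0, 0, 0], "gripper": 3.5}, {"offset": [-5.5, -7.7, 12.1], "rot": [0, 0, 0], "gripper": 3.5}, {"offset": [-5.5, -7.7, 12.15], "rot": [0, 0, 0], "gripper": 3.5}, {"offset": [-5.5, -7.7, 12.15], "rot": [0, 0, 0], "gripper": 3.5}]'

```text
time_s: 25.8
eef_pos: [632.8, -101.1, 148.7]
ee_rot: [-0.0, -0.0, 1.0, 0.0]
force: [-3.6, 0.5, 5.2]
grip_width: 0.533
grip_force: 43.3
```

>>> step_arm --plan '[{"offset": [0, 0, 0], "rot": [0, 0, 0], "gripper": 5}, {"offset": [0, 0, 0], "rot": [0, 0, 0], "gripper": 6.5}, {"offset": [0, 0, 0], "rot": [0, 0, 0], "gripper": 8.5}, {"offset": [0, 0, -2], "rot": [0, 0, 0], "gripper": 8.5}, {"offset": [0, 0, -6], "rot": [0, 0, 0], "gripper": 8.5}, {"offset": [0, 0, -10], "rot": [0, 0, 0], "gripper": 8.5}, {"offset": [1.5, 3.5, -10.5], "rot": [0, 0, 0], "gripper": 8.5}, {"offset": [3.4, 8, -10.5], "rot": [0, 0, 0], "gripper": 8.5}, {"offset": [5.4, 12.5, -10.5], "rot": [0, 0, 0], "gripper": 8.5}, {"offset": [7.4, 17, -10.5], "rot": [0, 0, 0], "gripper": 8.5}, {"offset": [9.4, 21.5, -10.5], "rot": [0, 0, 0], "gripper": 8.5}, {"offset": [11.3, 26, -10.5], "rot": [0, 0, 0], "gripper": 8.5}]'

```text
time_s: 27.0
eef_pos: [518.7, 160.1, 252.5]
ee_rot: [0.0, -0.0, 1.0, 0.0]
force: [0.9, 0.3, -0.3]
grip_width: 0.99
grip_force: 0.0
```

>>> step_arm --plan '[{"offset": [1.9, 4.5, 0], "rot": [0, 0, 0], "gripper": 8.5}, {"offset": [3.7, 9, 0], "rot": [0, 0, 0], "gripper": 8.5}, {"offset": [5.2, 12.2, 0], "rot": [0, 0, 0], "gripper": 8.5}, {"offset": [5.4, 12.9, 0], "rot": [0, 0, 0], "gripper": 8.5}, {"offset": [5.4, 12.9, 0], "rot": [0, 0, 0], "gripper": 8.5}, {"offset": [5.4, 12.9, 3.5], "rot": [0, 0, 0], "gripper": 8.5}, {"offset": [5.4, 12.9, 7.5], "rot": [0, 0, 0], "gripper": 8.5}, {"offset": [5.4, 12.9, 10], "rot": [0, 0, 0], "gripper": 8.5}, {"offset": [5.4, 12.9, 10.9], "rot": [0, 0, 0], "gripper": 8.5}, {"offset": [5.4, 12.9, 10.9], "rot": [0, 0, 0], "gripper": 7}]'

```text
time_s: 28.0
eef_pos: [466.3, 286.5, 142.7]
ee_rot: [-0.001, 0.001, 1.0, -0.0]
force: [-0.5, -0.2, 0.5]
grip_width: 0.853
grip_force: 0.0
```

>>> step_arm --plan '[{"offset": [0, 0, 0], "rot": [0, 0, 0], "gripper": 6}, {"offset": [0, 0, 0], "rot": [0, 0, 0], "gripper": 5.2}, {"offset": [0, 0, 0], "rot": [0, 0, 0], "gripper": 4.5}, {"offset": [0, 0, 0], "rot": [0, 0, 0], "gripper": 4.5}, {"offset": [0, 0, 0], "rot": [0, 0, 0], "gripper": 4.5}]'

```text
time_s: 28.5
eef_pos: [466.6, 287.5, 145.0]
ee_rot: [0.002, -0.0, 1.0, 0.0]
force: [0.3, -2.4, 7.0]
grip_width: 0.633
grip_force: 42.3
```

>>> step_arm --plan '[{"offset": [0, 0, -1], "rot": [0, 0, 0], "gripper": 4.5}, {"offset": [0, 0, -4], "rot": [0, 0, 0], "gripper": 4.5}, {"offset": [0, 0, -8], "rot": [0, 0, 0], "gripper": 4.5}, {"offset": [0, 0, -11.5], "rot": [0, 0, 0], "gripper": 4.5}, {"offset": [-1, -3, -12.5], "rot": [0, 0, 0], "gripper": 4.5}, {"offset": [-2.4, -7, -12.5], "rot": [0, 0, 0], "gripper": 4.5}, {"offset": [-3.9, -11.5, -12.5], "rot": [0, 0, 0], "gripper": 4.5}, {"offset": [-5.4, -16, -12.5], "rot": [0, 0, 0], "gripper": 4.5}, {"offset": [-6.9, -20.5, -12.5], "rot": [0, 0, 0], "gripper": 4.5}, {"offset": [-8.4, -25, -12.5], "rot": [0, 0, 0], "gripper": 4.5}, {"offset": [-9.9, -29.3, -12.5], "rot": [0, 0, 0], "gripper": 4.5}, {"offset": [-10.8, -32, -12.5], "rot": [0, 0, 0], "gripper": 4.5}]'

```text
time_s: 29.7
eef_pos: [574.3, -35.3, 268.9]
ee_rot: [0.0, 0.001, 1.0, -0.0]
force: [-0.5, 1.1, -2.5]
grip_width: 0.625
grip_force: 43.1
```

>>> step_arm --plan '[{"offset": [0, 0, 0.3], "rot": [0, 0, 0], "gripper": 4.5}, {"offset": [0, 0, 3], "rot": [0, 0, 0], "gripper": 4.5}, {"offset": [0, 0, 7], "rot": [0, 0, 0], "gripper": 4.5}, {"offset": [0, 0, 10], "rot": [0, 0, 0], "gripper": 4.5}, {"offset": [0, 0, 11.5], "rot": [0, 0, 0], "gripper": 4.5}, {"offset": [0, 0, 12], "rot": [0, 0, 0], "gripper": 4.5}, {"offset": [0, 0, 12.1], "rot": [0, 0, 0], "gripper": 4.5}, {"offset": [0, 0, 12.15], "rot": [0, 0, 0], "gripper": 4.5}, {"offset": [0, 0, 12.15], "rot": [0, 0, 0], "gripper": 4.5}]'

```text
time_s: 30.6
eef_pos: [573.8, -31.3, 149.3]
ee_rot: [0.0, -0.001, 1.0, 0.0]
force: [-6.2, 2.6, 13.7]
grip_width: 0.634
grip_force: 44.6
```

>>> step_arm --plan '[{"offset": [0, 0, -0.3], "rot": [0, 0, 0], "gripper": 4.5}, {"offset": [0, 0, -0.3], "rot": [0, 0, 0], "gripper": 4.5}, {"offset": [0, 0, -0.3], "rot": [0, 0, 0], "gripper": 4.5}, {"offset": [0, 0, -0.2], "rot": [0, 0, 0], "gripper": 4.5}, {"offset": [0, 0, -0.12], "rot": [0, 0, 0], "gripper": 4.5}, {"offset": [0, 0, -0.1], "rot": [0, 0, 0], "gripper": 4.5}]'

```text
time_s: 31.2
eef_pos: [574.2, -32.4, 149.0]
ee_rot: [0.001, -0.0, 1.0, -0.0]
force: [-3.7, 2.0, 11.8]
grip_width: 0.628
grip_force: 44.5
```

>>> step_arm --plan '[{"offset": [0, 0, 0], "rot": [0, 0, 0], "gripper": 6}, {"offset": [0, 0, 0], "rot": [0, 0, 0], "gripper": 7}, {"offset": [0, 0, 0], "rot": [0, 0, 0], "gripper": 8.5}, {"offset": [0, 0, -2], "rot": [0, 0, 0], "gripper": 8.5}, {"offset": [0, 0, -6], "rot": [0, 0, 0], "gripper": 8.5}, {"offset": [0, 0, -10], "rot": [0, 0, 0], "gripper": 8.5}, {"offset": [0.3, 3.5, -11], "rot": [0, 0, 0], "gripper": 8.5}, {"offset": [0.7, 8, -11], "rot": [0, 0, 0], "gripper": 8.5}, {"offset": [1.1, 12.5, -11], "rot": [0, 0, 0], "gripper": 8.5}, {"offset": [1.5, 17, -11], "rot": [0, 0, 0], "gripper": 8.5}, {"offset": [2, 21.5, -11], "rot": [0, 0, 0], "gripper": 8.5}, {"offset": [2.4, 26, -11], "rot": [0, 0, 0], "gripper": 8.5}]'

```text
time_s: 32.4
eef_pos: [549.3, 229.3, 257.6]
ee_rot: [-0.0, -0.0, 1.0, -0.0]
force: [1.4, -1.2, -0.8]
grip_width: 0.995
grip_force: 0.0
```

>>> step_arm --plan '[{"offset": [0.4, 4, 0], "rot": [0, 0, 0], "gripper": 8.5}, {"offset": [0.6, 6.5, 0], "rot": [0, 0, 0], "gripper": 8.5}, {"offset": [0.6, 6.8, 0], "rot": [0, 0, 0], "gripper": 8.5}, {"offset": [0.6, 6.8, 3], "rot": [0, 0, 0], "gripper": 8.5}, {"offset": [0.6, 6.8, 7], "rot": [0, 0, 0], "gripper": 8.5}, {"offset": [0.6, 6.8, 10], "rot": [0, 0, 0], "gripper": 8.5}, {"offset": [0.6, 6.8, 11], "rot": [0, 0, 0], "gripper": 8.5}, {"offset": [0.6, 6.8, 11], "rot": [0, 0, 0], "gripper": 6}, {"offset": [0.6, 6.8, 11], "rot": [0, 0, 0], "gripper": 4.5}, {"offset": [0.6, 6.8, 11], "rot": [0, 0, 0], "gripper": 3.8}, {"offset": [0.6, 6.8, 11], "rot": [0, 0, 0], "gripper": 3}, {"offset": [0.6, 6.8, 11], "rot": [0, 0, 0], "gripper": 3}]'

```text
time_s: 33.6
eef_pos: [544.4, 295.7, 149.5]
ee_rot: [0.002, -0.0, 1.0, 0.0]
force: [-0.4, 0.4, 6.3]
grip_width: 0.435
grip_force: 39.6
```

>>> step_arm --plan '[{"offset": [0, 0, 0], "rot": [0, 0, 0], "gripper": 3}, {"offset": [0, 0, 0], "rot": [0, 0, 0], "gripper": 3}]'

```text
time_s: 33.8
eef_pos: [544.4, 295.7, 149.5]
ee_rot: [0.002, -0.0, 1.0, 0.0]
force: [-0.5, -0.6, 6.7]
grip_width: 0.436
grip_force: 39.6
```

>>> step_arm --plan '[{"offset": [0, 0, -1], "rot": [0, 0, 0], "gripper": 3}, {"offset": [0, 0, -4], "rot": [0, 0, 0], "gripper": 3}, {"offset": [0, 0, -8], "rot": [0, 0, 0], "gripper": 3}, {"offset": [0, 0, -11], "rot": [0, 0, 0], "gripper": 3}, {"offset": [-1, -3, -12], "rot": [0, 0, 0], "gripper": 3}, {"offset": [-2.5, -6.5, -12], "rot": [0, 0, 0], "gripper": 3}, {"offset": [-4, -10.5, -12], "rot": [0, 0, 0], "gripper": 3}, {"offset": [-5.5, -14.5, -12], "rot": [0, 0, 0], "gripper": 3}, {"offset": [-7, -18.5, -12], "rot": [0, 0, 0], "gripper": 3}, {"offset": [-8.5, -22.5, -12], "rot": [0, 0, 0], "gripper": 3}, {"offset": [-9.6, -25.6, -12], "rot": [0, 0, 0], "gripper": 3}, {"offset": [-10, -26.8, -12], "rot": [0, 0, 0], "gripper": 3}]'

```text
time_s: 35.0
eef_pos: [644.4, 24.6, 268.0]
ee_rot: [0.0, 0.001, 1.0, -0.0]
force: [0.3, 0.5, -1.9]
grip_width: 0.435
grip_force: 40.6
```

>>> step_arm --plan '[{"offset": [0, 0, 0.3], "rot": [0, 0, 0], "gripper": 3}, {"offset": [0, 0, 3], "rot": [0, 0, 0], "gripper": 3}, {"offset": [0, 0, 7], "rot": [0, 0, 0], "gripper": 3}, {"offset": [0, 0, 10], "rot": [0, 0, 0], "gripper": 3}, {"offset": [0, 0, 11], "rot": [0, 0, 0], "gripper": 3}, {"offset": [0, 0, 11.2], "rot": [0, 0, 0], "gripper": 3}, {"offset": [0, 0, 11.2], "rot": [0, 0, 0], "gripper": 3}, {"offset": [0, 0, 11.4], "rot": [0, 0, 0], "gripper": 3}, {"offset": [0, 0, 11.5], "rot": [0, 0, 0], "gripper": 3}, {"offset": [0, 0, 11.5], "rot": [0, 0, 0], "gripper": 3}]'

```text
time_s: 36.0
eef_pos: [644.2, 27.6, 153.6]
ee_rot: [0.001, -0.0, 1.0, -0.0]
force: [-0.4, 0.8, 1.2]
grip_width: 0.436
grip_force: 40.9
```

Touching down. Release and withdraw, then check.

>>> step_arm --plan '[{"offset": [0, 0, 0.04], "rot": [0, 0, 0], "gripper": 3}, {"offset": [0, 0, 0.04], "rot": [0, 0, 0], "gripper": 5}, {"offset": [0, 0, 0.04], "rot": [0, 0, 0], "gripper": 6.5}, {"offset": [0, 0, 0.04], "rot": [0, 0, 0], "gripper": 8.5}, {"offset": [0, 0, -2], "rot": [0, 0, 0], "gripper": 8.5}, {"offset": [0, 0, -6], "rot": [0, 0, 0], "gripper": 8.5}, {"offset": [0, 0, -10], "rot": [0, 0, 0], "gripper": 8.5}, {"offset": [2, 3, -11], "rot": [0, 0, 0], "gripper": 8.5}, {"offset": [5, 6.5, -11], "rot": [0, 0, 0], "gripper": 8.5}, {"offset": [8, 10, -11], "rot": [0, 0, 0], "gripper": 8.5}, {"offset": [11, 13.5, -11], "rot": [0, 0, 0], "gripper": 8.5}, {"offset": [14, 17, -11], "rot": [0, 0, 0], "gripper": 8.5}]'

```text
time_s: 37.2
eef_pos: [502.4, 198.6, 262.7]
ee_rot: [0.0, 0.0, 1.0, 0.0]
force: [0.9, 0.5, -0.7]
grip_width: 0.996
grip_force: 0.0
```

>>> step_arm --plan '[{"offset": [3, 4, 0], "rot": [0, 0, 0], "gripper": 8.5}, {"offset": [6, 8, 0], "rot": [0, 0, 0], "gripper": 8.5}, {"offset": [8, 11, 0], "rot": [0, 0, 0], "gripper": 8.5}, {"offset": [8, 11, 0], "rot": [0, 0, 0], "gripper": 8.5}, {"offset": [8, 11, 0], "rot": [0, 0, 0], "gripper": 8.5}]'

```text
time_s: 37.7
eef_pos: [423.6, 307.8, 262.7]
ee_rot: [0.0, -0.001, 1.0, -0.0]
force: [0.2, -0.3, -0.1]
grip_width: 0.994
grip_force: 0.0
```

```bash
python3 - <<'E'
from h import *
s=sense();print(s["eef_pos"],s["time_s"])
c=capture("top");np.savez("top2.npz",P=cloud(c),color=c["color"]);save(c,"t8.png",(160,130,540,350),2)
E
sed 's/top1.npz/top2.npz/;s/stand.png/stand2.png/' m.py>m2.py; for f in m.py m2.py; do python3 $f | grep -E "^(bottle|jar|carton|block|collar|stopper|pan)"; done
```

```text
[423.59181896 307.79925258 262.74646729] 37.7
bottle 267 z120.3 mean [642.3  27.3] circ [642.6  27.6] 18.7 rect [642.7  27.2] [36.  34.8] 0.7
jar 569 z108.3 mean [573.6 -32.3] circ [574.1 -32.6] 27.6 rect [574.  -32.4] [52.7 53.8] 89.7
carton 521 z112.3 mean [ 632.5 -101.1] circ [ 632.9 -101.4] 31.7 rect [ 633.  -101.2] [46.2 46.4] 0.3
pan 2560 z78.5 mean [ 482.1 -296.2] circ [ 482.1 -296.9] 58.7 rect [ 482.9 -296.4] [114.1 115.5] 3.5
block 259 z20.5 mean [ 564.2 -115. ] circ [ 564. -115.] 24.0 rect [ 564.4 -115.2] [36. 36.] 79.8
collar 122 z22.1 mean [580.9  52.7] circ [581.2  52.9] 16.9 rect [581.6  52.5] [32.7 31.8] 1.6
stopper 321 z14.8 mean [387.2  42.3] circ [386.   43.3] 25.1 rect [387.2  43.3] [44.6 47.9] 36.3
bottle 268 z120.2 mean [641.9  27.5] circ [642.7  27.8] 18.9 rect [642.6  27.7] [36.8 36.4] 71.4
jar 563 z108.3 mean [572.7 -33.3] circ [573.3 -33.3] 27.4 rect [573.4 -34.3] [52.6 53.3] 89.7
carton 505 z112.4 mean [ 630.6 -101.4] circ [ 630.9 -101.3] 31.3 rect [ 631.3 -101.7] [46.5 45.9] 0.7
pan 2201 z78.5 mean [ 482.1 -294.9] circ [ 482.9 -296.6] 58.4 rect [ 483.  -296.6] [113.4 115.9] 0.0
block 266 z20.3 mean [ 563.9 -114.8] circ [ 564.  -114.7] 23.9 rect [ 564.2 -114.9] [36.1 36.2] 79.5
collar 118 z21.7 mean [581.   52.5] circ [581.1  52.8] 16.7 rect [581.4  52.4] [31.7 31.9] 89.6
stopper 326 z14.9 mean [386.8  43.2] circ [385.3  43.8] 25.2 rect [386.   45.1] [46.8 44.2] 37.2
  return _methods._mean(a, axis=axis, dtype=dtype,
  ret = ret.dtype.type(ret / rcount)
m2.py:10: RuntimeWarning: Mean of empty slice.
  print(n,len(q),"z%.1f"%z,"mean",q.mean(0).round(1),"circ",np.round(c,1),round(r,1),"rect",np.round(rect[0],1),np.round(rect[1],1),round(rect[2],1))
  ret = um.true_divide(
```

View pics/t8.png

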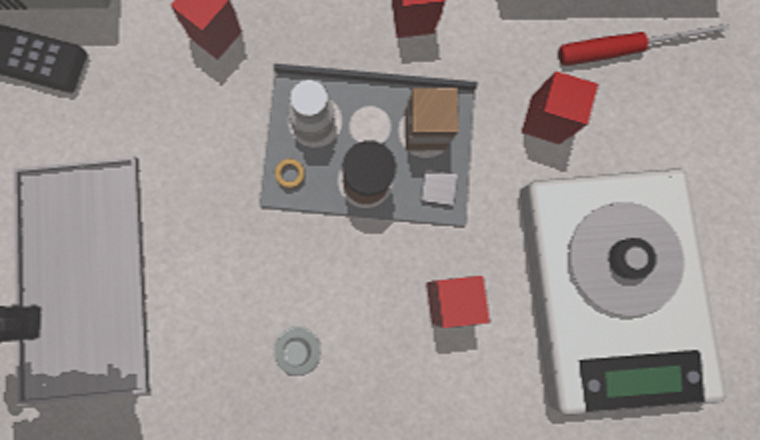

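All three containers stand upright on their spots (bottle (310,110), jar (368,170), carton (433,115)), within about 2 mm of where they started. The specimen is on the pan at (632,258), the tray is empty and the bystanders haven't moved. Handing in.

```bash
python3 -c "
from rig import *
print(finish_job())"
```

```text
the job is handed in; nothing more can be done
None
```

The job is handed in at about 38 s: the specimen lies face up within about 1 mm of the pan's centre, all three containers are upright within about 2 mm of where they started (the carton is furthest off), and the block, collar and stopper have not moved.

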